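# Load a wet-glazed tile on the indexing wheel and hold its index plunger back

## Task

Pick up the freshly glazed blue test tile by its bare edges only, without touching the glazed face of any tile, and set it down gently, face up and lying flat on the cork pad between the brass pins of the decorating wheel while the plunger still locks the wheel, then let go of it. Then take the red knob of the wheel's sprung index plunger, pull it fully back to its stop and finish while holding it there, so that I can turn the wheel by hand: do not turn the wheel yourself. Leave the other tiles and everything else on the table where they are.

Things in the scene. Friction and masses are not known exactly. Their poses are not given: they have to be found in the camera images.
- tile_blue: square test tile with a wet blue face, 60 x 60 x 8 mm, 55 g: bare pink-brown clay, 60 mm wide from 2 to 6 mm up (its edges), stepped in to 56 mm below; top 2 mm blue glaze, 54 mm wide. Origin: centre of its underside, at the start 27 mm above the table on the ware board's battens; x, y along its edges, z up. Which of the board's three places it has varies
- tile_white: like the blue tile, with a white face; stays where it is
- tile_green: like the blue tile, with a green face; stays where it is
- ware_board: fixed plywood board 290 (x) x 110 (y) x 15 mm, origin under its centre. Two battens, 8 mm wide, 12 mm high, run along its x at y = -17 and +17 mm. The tiles lie across them, 85 mm apart along x, edges nearly parallel to the board's. The tile edges facing the board's long sides overhang the battens by 9 mm, free for the fingers; 25 mm between neighbouring tiles
- wheel_base: fixed grey stand of the decorating wheel; origin on the table on the wheel's axis; -x points out along the plunger. On it turn a steel index ring (170 mm wide, z 55 to 75 mm, eight holes in its rim) and the aluminium head (200 mm wide, top at z 95 mm). The plunger's bracket (36 mm wide, 79 mm high) stands 94 to 108 mm from the axis, its nut (22 mm) reaches to 116 mm
- nest (a point): where the tile's origin goes: centre of the top of the cork pad (44 x 44 x 8 mm) on the wheel head, 103 mm above the table; x, y along the pad's edges and wheel_base's. Eight round-topped brass pins, 6 mm thick, 7 mm above the pad, two to a side, centres 35 mm out and 22 mm either side of the middle: 2 mm play each side of the tile, 38 mm free between them for a finger. Any quarter turn fits
- wheel (a joint): angle of the wheel head (rad), 0 at the start; locked with about 0.01 rad of play until the plunger's pin is out of its hole, then it turns with slight friction (about 0.04 N m)
- plunger (a joint): how far the index plunger is pulled out (m): 0 with its 8 mm pin 10 mm deep in the seat hole, clear of it from 0.010, at its stop at 0.014. It slides level, along wheel_base's -x. The spring pulls back with 6 N at 0 and 14 N at 0.014, and shuts it if let go
- plunger_knob (a point): centre of the head of the red mushroom knob, 65 mm above the table, 131 mm from the wheel's axis when in; moves with the plunger. The head is round about the plunger's axis, 32 mm wide, 16 mm long, with an 18 mm neck towards the bracket. Axes as wheel_base's: pull to -x; pinch from above, fingers on its +y and -y sides. Below are the foot (12 mm high, to 114 mm from the axis) and bare table
- jar_amber: glaze jar of amber glass with a white cap, 64 mm across, 85 mm high; loose, stays where it is. Origin: centre of its underside
- jar_blue: white glaze jar with a blue cap, 60 mm across, 75 mm high; loose, stays where it is. Origin: centre of its underside
- bisque_bowl: cream unglazed bowl, 120 mm across, 55 mm high; loose, stays where it is. Origin: centre of its underside
- bisque_mug: cream unglazed mug, 80 mm across, 90 mm high; loose, stays where it is. Origin: centre of its underside
- brush: glazing brush lying on the table between the robot and the work; loose, stays where it is. Origin: centre of its underside
- water_cup: blue cup, 76 mm across, 80 mm high; loose, stays where it is. Origin: centre of its underside

How it is judged (in metres and radians):
On the way, in this order (a step that is already met when the one before it is completed fails the run):
1. the blue tile is lifted at least 25 mm clear of the ware board's battens in the fingers (height (world z) of tile_blue above 0.052 m and contact force between the fingers and tile_blue above 1 N), for 0.1 s.
2. the blue tile lies flat between the pins, let go, with the plunger still in its hole (horizontal distance between tile_blue and nest below 0.004 m and z of tile_blue in the frame of nest between -0.0025 and 0.0025 m and angle between tile_blue's own z axis and vertical below 0.05 rad and contact force between the fingers and tile_blue below 0.2 N and value of joint plunger below 0.003 m), for 0.2 s.
At the end, for the whole second after the job is handed in: The fingers still hold the knob, plunger out 12 mm or more of its 14; the blue tile lies at rest, flat (3 degrees) between the pins, within 4 mm of the nest's centre and 2.5 mm of the pad's height, not touched by the fingers; the wheel is within 0.08 rad of its start (horizontal distance between tile_blue and nest below 0.004 m and z of tile_blue in the frame of nest between -0.0025 and 0.0025 m and angle between tile_blue's own z axis and vertical below 0.05 rad and contact force between the fingers and tile_blue below 0.2 N and value of joint wheel between -0.08 and 0.08 rad and value of joint plunger above 0.012 m and contact force between the fingers and plunger above 3 N and linear speed of tile_blue below 0.02 m/s); the arm keeps its last pose, push and grip.
It fails at once if the glazed face of a tile is touched, or the blue tile's back by the fingers (more than 0.3 N) (contact force between any of tile_blue_c1, tile_white_c1, tile_green_c1 and anything else above 0.3 N or contact force between tile_blue_c2 and the fingers above 0.3 N).
It fails at once if the blue tile is dropped (falls free faster than 0.4 m/s) (contact force between the fingers and tile_blue below 0.1 N and linear speed of tile_blue above 0.4 m/s).
It fails at once if the blue tile is pressed or knocked on the wheel with more than 25 N (contact force between tile_blue and wheel above 25 N).
It fails at once if the wheel is turned by more than 0.08 rad (value of joint wheel above 0.08 rad or value of joint wheel below -0.08 rad).
It fails at once if another tile is shifted by more than 10 mm, or a jar, bowl, mug, cup or brush by more than 20 mm (distance of any of tile_white, tile_green from where it was at the start of the episode above 0.01 m or distance of any of jar_amber, jar_blue, bisque_bowl, bisque_mug, brush, water_cup from where it was at the start of the episode above 0.02 m).
It also fails if it takes over 48 s, if anything falls off the work surface, if the arm or the gripper's body presses on something with over 40 N, if the wrist force passes 120 N, or if a joint passes its speed limit or range.

## Robot

A 6-joint arm with a two-finger parallel gripper is mounted at the origin on the work surface. World frame = base frame: x ahead of the robot, y to its left, z up, the work surface at z = 0. Lengths are in mm, angles in rad, forces in N, time in s.
With the tool pointing down it reaches from about 350 to 975 mm from the base axis. Payload 4.9 kg.
Tool frame: the origin (TCP) lies midway between the tips of the shut fingers; the grasp point (between the pads) lies 19 mm behind it (ctrl.grasp_offset is the distance from the TCP to the grasp point, in mm); z points along the fingers, y is the line along which they close (so a half turn about z gives the same grasp; the last joint's range is limited). The gripper opens to 85 mm and grips with 20 to 120 N. Pads are 22 mm wide; open, the fingers measure 114 mm over their backs; the gripper's body (76 mm by 85 mm) begins 54 mm behind the grasp point. The pads swing forward as they close: fully open they stand 13 mm farther back than shut.
Start: joints at [-1.431, 0.053, 1.613, -0, 1.476, -0.119], TCP at [159.946, -604.168, 231.304] pointing down, gripper open.
Joint ranges: [-3.01, 3.01], [-1.01, 2.22], [0.06, 2.58], [-1.02, 4.17], [0.09, 2.62], [-3.14, 3.14]. Speed limits (rad/s): [2.57, 2.57, 3.14, 3.14, 3.14, 3.14].

## Interface

Orientations are given as [roll, pitch, yaw] about the fixed x, y, z axes, in that order (R = Rz(yaw) Ry(pitch) Rx(roll)).
In Python, from rig import ctrl, cams, get_state, job_done gives the robot as it stands (ctrl), with the cameras (cams), the readings as plain functions and the job as plain functions.
- The arm moves only by the tool advance, called after "Request:" as name(argument=value, ...) on one line, values as JSON. Schema: {"type":"object","properties":{"segments":{"type":"array","items":{"type":"object","properties":{"xyz":{"type":"array","items":{"type":"number"},"minItems":3,"maxItems":3},"rotvec":{"type":"array","items":{"type":"number"},"minItems":3,"maxItems":3}},"additionalProperties":false},"minItems":1,"maxItems":8},"aperture":{"type":"number"},"grip_force":{"type":"number"},"only":{"type":"string"},"quiet":{"type":"boolean"},"lines":{"type":"string"}},"required":["segments"],"additionalProperties":false}. segments is a list of rows, 1 to 8 of them, each an object with the fields xyz (a list: dx, dy, dz in normalised numbers (1 is 1000 mm)), rotvec (a list: a rotation vector rx, ry, rz in parts of the range, where 1.0 means 180 degrees); a field left out counts as zero; each row is the pose to reach, as a shift and turn from the pose commanded when the call began, along the tool's axes at that moment; what a row does not reach only later rows make up. A row lasts 1/10 s, in which the tool goes at most 50 mm and 0.15 rad, less where a joint would pass 70% of its speed; a pose out of reach is approached as far as the arm can. aperture is the finger opening in mm, set as the call begins (left out keeps the last). The fingers move at their own pace and stop on an object; grip_force is the grip in N (left out, the last holds). Time passes only in rows, so rows that do not move let the fingers close. The tool returns the time, the measured TCP pose, the force, the opening and the grip force at its end. only (a regular expression) keeps the lines of the reply that match it, lines (a string "A,B") keeps lines A to B, and quiet returns only ok. Input that does not fit is refused with a message, and nothing moves.
- get_state(): the state, without advancing time (a new reading comes with each control period).
- cams.camera(name): name is "scene" or "top" or "wrist"; returns a dict with "frame" (400x640x3 uint8, red, green, blue), "fovy" (degrees; the focal length in pixels is half the picture's height over the tangent of half this angle, whatever the lens; pixels are square), "cx", "cy" (the principal point, pixels), "cam_to_world" (4x4, takes a point from camera to world coordinates). Camera axes: x right, y down, z forward; pixel columns grow to the right and rows downward; lengths in mm; the calibration is good to about 2 mm. A picture is of the moment at which its call begins. There is no depth.
- job_done(): hands the job in; it is judged then, once.
The state is a dict: "time_s": time; "joint_positions": joint angles; "qd": joint speeds; "joint_efforts": joint torques, N m; "tcp_pos": TCP position; "tool_rot": TCP orientation; "ft_force": force on the tool from outside, world axes, zero at the start; "ft_torque": the same for the moment, N m; "width": finger opening in mm; "grip_force": force on a finger pad.
Only numpy, scipy, OpenCV 4.12 (cv2) and the standard library are available. Lean on these libraries where they do the work, as an engineer would, in place of code of your own. Each camera call takes 0.05 s, during which the arm holds its last target. There are 200 camera calls.

## Working session

There is one attempt and no reset: what is moved stays moved. The work goes in short steps, Python scripts to look and compute and a tool call to move; the robot and the scene stay as the last step left them, time stands still between calls to the robot, and variables do not carry over. Pictures are saved under pics/ and viewed, at most 10 in all, crops included, and the job is handed in when it is done.

```bash
ls; mkdir -p pics
```

Create h.py:
```python
import numpy as np, cv2
from rig import ctrl, cams, get_state, job_done
def cam(n):
    c=cams.camera(n); c['f']=200/np.tan(np.radians(c['fovy'])/2); return c
def ray(c,u,v):
    T=np.array(c['cam_to_world']); d=T[:3,:3]@np.array([(u-c['cx'])/c['f'],(v-c['cy'])/c['f'],1]); return T[:3,3],d/np.linalg.norm(d)
def onz(c,u,v,z):
    o,d=ray(c,u,v); return o+d*(z-o[2])/d[2]
def proj(c,p):
    T=np.array(c['cam_to_world']); q=T[:3,:3].T@(np.array(p)-T[:3,3]); return c['f']*q[0]/q[2]+c['cx'],c['f']*q[1]/q[2]+c['cy']
def tri(rs):
    A=0;b=0
    for o,d in rs:
        P=np.eye(3)-np.outer(d,d); A=A+P; b=b+P@o
    return np.linalg.solve(A,b)
def save(c,n): cv2.imwrite('pics/'+n,cv2.cvtColor(c['frame'],cv2.COLOR_RGB2BGR))
```

Run:
```python
from h import *
import pickle
d={}
for n in('scene','top','wrist'):
    c=cam(n);d[n]=c;save(c,n+'0.png');print(n,c['f'],c['cx'],c['cy'],np.round(c['cam_to_world'],3).tolist())
pickle.dump(d,open('c0.pkl','wb'))
im=np.vstack([d['top']['frame']]);print(get_state(),ctrl.grasp_offset)
```

```text
pics
rig.py
scene 401.6713881153158 321.5088708035671 200.8337616557097 [[0.17, 0.818, -0.55, 1203.245], [0.985, -0.133, 0.107, -126.692], [0.015, -0.56, -0.828, 1041.138], [0.0, 0.0, 0.0, 1.0]]
top 387.2323947985957 316.5162079177394 193.77352487030842 [[0.015, -0.996, 0.092, 468.69], [-1.0, -0.017, -0.012, -1.298], [0.013, -0.092, -0.996, 1193.915], [0.0, 0.0, 0.0, 1.0]]
wrist 341.67852238936575 317.94487501355127 197.4959822921361 [[0.255, -0.929, -0.266, 225.777], [-0.967, -0.246, -0.068, -586.165], [-0.002, 0.275, -0.962, 372.367], [0.0, 0.0, 0.0, 1.0]]
{'time_s': 0.15, 'joint_positions': array([-1.43102679e+00,  5.32277093e-02,  1.61397544e+00, -5.60740385e-06,
        1.47600685e+00, -1.18994689e-01]), 'qd': array([ 0.00065746, -0.00307095, -0.00710143, -0.00092103, -0.00179065,
        0.00123832]), 'joint_efforts': array([ 3.47828900e-04, -3.94239235e+01, -3.70721984e+01, -1.48404024e-04,
        4.65790392e-03,  1.77770225e-07]), 'tcp_pos': array([ 159.86258574, -603.70560594,  230.33337498]), 'tool_rot': array([-3.13998608e+00, -1.86460139e-04,  2.58764610e-01]), 'ft_force': array([-0.02233873, -1.0469748 ,  0.13523356]), 'ft_torque': array([ 0.01639265, -0.02288252, -0.00712814]), 'grip_force': 0.0, 'width': 85.57638532938914} 18.700000000000003
```

View pics/top0.png

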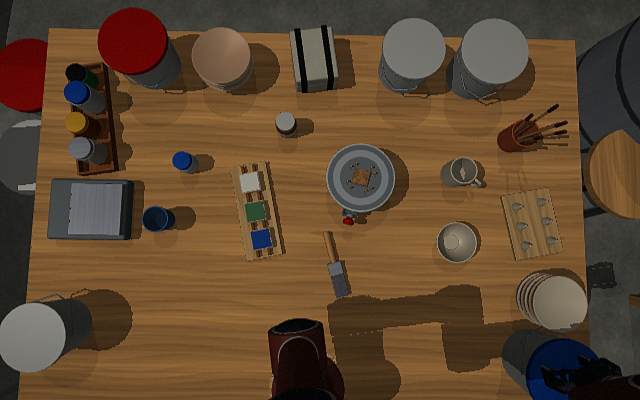

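View pics/scene0.png

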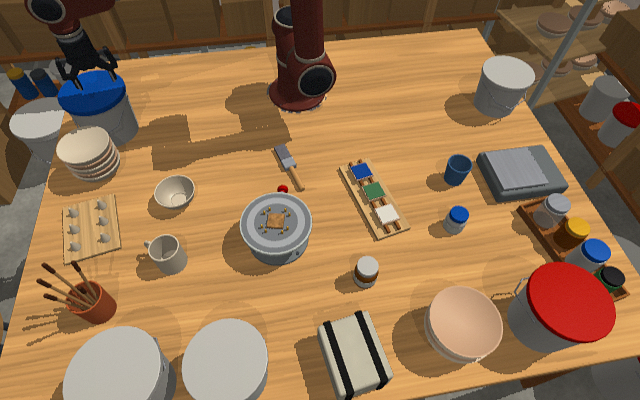

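The top view shows the tiles white (249,182), green (256,211) and blue (261,239), the wheel head (361,177), and the red knob (348,219). The scene view shows blue at (360,172) and the knob at (283,188). Next I measure them with masks.

Add to h.py:
```python
def mask(c,h0,h1,s0,v0,roi,s1=255,v1=255):
    h=cv2.cvtColor(c['frame'],cv2.COLOR_RGB2HSV); m=cv2.inRange(h,(h0,s0,v0),(h1,s1,v1)); z=np.zeros_like(m); a,b,x,y=roi; z[b:y,a:x]=m[b:y,a:x]; return z
def big(m):
    cs,_=cv2.findContours(m,0,cv2.CHAIN_APPROX_NONE); k=max(cs,key=cv2.contourArea); return k
def cen(k):
    M=cv2.moments(k); return M['m10']/M['m00'],M['m01']/M['m00']
```

Run:
```python
from h import *
import pickle
d=pickle.load(open('c0.pkl','rb'));t,s=d['top'],d['scene']
for nm,a,roit,rois in (('blue',(105,130,120,50),(240,220,285,260),(340,155,385,185)),('green',(45,90,80,30),(235,195,275,228),(355,175,395,205)),('red',(0,8,150,60),(335,200,362,230),(270,178,295,200))):
    kt=big(mask(t,*a,roit));ks=big(mask(s,*a,rois));pt,ps=cen(kt),cen(ks)
    print(nm,cv2.contourArea(kt),cv2.contourArea(ks),np.round(pt,1),np.round(ps,1),tri([ray(t,*pt),ray(s,*ps)]).round(1),onz(t,*pt,35).round(1),onz(s,*ps,35).round(1),cv2.minAreaRect(np.array([onz(t,*q[0],35)[:2] for q in kt],np.float32)))
# wheel head ellipse: low-sat
for c,roi in((t,(315,135,405,220)),(s,(235,185,318,262))):
    k=big(mask(c,0,180,0,90,roi,s1=60)); e=cv2.fitEllipse(k);print(e, onz(c,*e[0],95).round(1))
P=cv2.resize(t['frame'][130:270,220:410],None,fx=4,fy=4,interpolation=cv2.INTER_CUBIC)
cv2.imwrite('pics/crop.png',P[:,:,::-1])
```

```text
blue 281.0 186.0 [260.6 238.7] [360.9 170.5] [439.2 148.5  33.8] [439.3 148.5  35. ] [440.1 147.9  35. ] ((439.14361572265625, 148.4434356689453), (51.632843017578125, 53.284278869628906), 12.164774894714355)
green 272.5 198.5 [254.5 211.1] [373.5 190.4] [521.1 169.4  32.9] [521.  169.2  35. ] [522.5 168.7  35. ] ((521.00439453125, 169.0672149658203), (51.96779251098633, 52.89529800415039), 11.259060859680176)
red 36.5 48.0 [347.4 221. ] [282.6 188.3] [ 494.9 -106.5   69.1] [ 495.8 -108.8   35. ] [ 469.9 -106.6   35. ] ((497.2723388671875, -107.65193176269531), (20.9071102142334, 23.94947624206543), 0.522811770439148)
((360.0867919921875, 177.27403259277344), (67.44589233398438, 68.3677749633789), 115.93342590332031) [ 620.  -138.7   95. ]
((276.4759521484375, 224.93453979492188), (65.47383880615234, 72.67839050292969), 102.30162811279297) [ 633.5 -138.8   95. ]
```

View pics/crop.png

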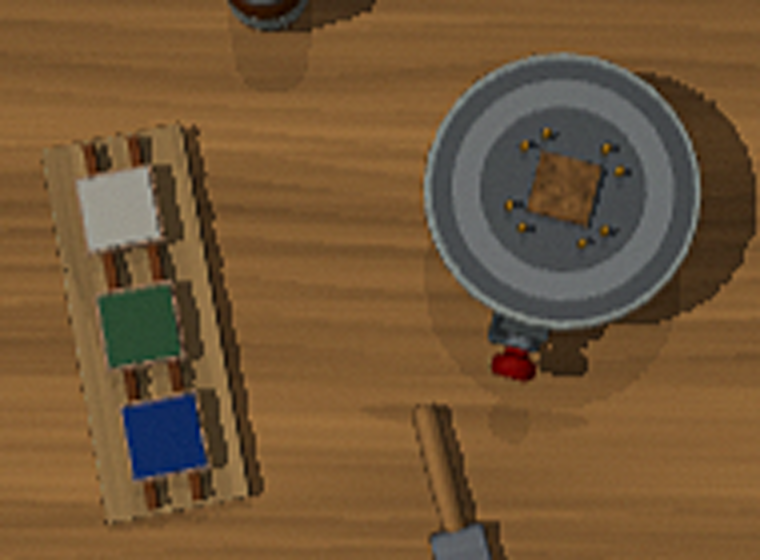

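The crop shows the plunger pointing down-left from the wheel centre (562,190) to the red knob (513,363). That puts wheel yaw at about -14° and the board/tile yaw at about +12 to 14°. I'll move the wrist camera near the wheel for precision.

Careful with the scale: shifts go in shares of 1000 mm and turns go in shares of 180 degrees. That gives: 294 mm / 1000 = 0.294, 256 mm / 1000 = 0.256.

Request:
advance(segments=[{"xyz":[0.03, -0.024, -0.03]}, {"xyz":[0.067, -0.053, -0.06]}, {"xyz":[0.105, -0.083, -0.06]}, {"xyz":[0.143, -0.113, -0.06]}, {"xyz":[0.18, -0.142, -0.06]}, {"xyz":[0.218, -0.172, -0.06]}, {"xyz":[0.256, -0.202, -0.06]}, {"xyz":[0.294, -0.232, -0.06]}], aperture=85)

```text
time_s: 0.95
tcp_pos: [385.5, -302.8, 291.1]
tool_rot: [3.141, -0.0, 0.258]
ft_force: [1.1, -0.2, -0.0]
width: 85.1
grip_force: 0.0
```

Request:
advance(segments=[{"xyz":[0.038, -0.03, 0]}, {"xyz":[0.076, -0.06, 0]}, {"xyz":[0.114, -0.09, 0.02]}, {"xyz":[0.152, -0.12, 0.04]}, {"xyz":[0.177, -0.139, 0.06]}, {"xyz":[0.177, -0.139, 0.06]}])

```text
time_s: 1.55
tcp_pos: [519.9, -121.0, 226.9]
tool_rot: [-3.136, 0.005, 0.264]
ft_force: [-0.3, 0.8, -0.5]
width: 85.0
grip_force: 0.0
```

Run:
```python
from h import *
import pickle
c=cam('wrist');pickle.dump(c,open('w1.pkl','wb'));save(c,'w1.png');print(get_state()['tcp_pos'],np.round(c['cam_to_world'],3).tolist())
```

```text
[ 519.75904695 -122.91973844  228.67586093] [[0.261, -0.926, -0.272, 586.575], [-0.965, -0.252, -0.068, -103.4], [-0.005, 0.28, -0.96, 368.657], [0.0, 0.0, 0.0, 1.0]]
```

View pics/w1.png

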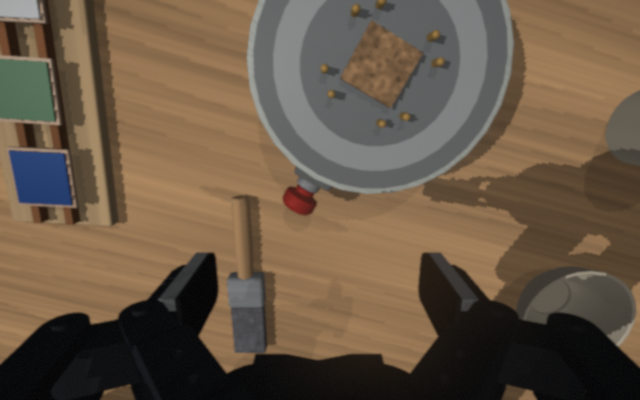

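The wrist view shows the cork pad at (382,64), eight brass pins around it, the knob at (300,200), and the blue tile at (42,178). A second view from 70 mm further on gives the triangulation.

Scaled: 70 mm / 1000 = 0.07, 35 mm / 1000 = 0.035.

Request:
advance(segments=[{"xyz":[0.035, 0.015, 0]}, {"xyz":[0.07, 0.03, 0]}, {"xyz":[0.07, 0.03, 0]}, {"xyz":[0.07, 0.03, 0]}])

```text
time_s: 2.0
tcp_pos: [595.7, -137.3, 231.5]
tool_rot: [3.141, 0.001, 0.258]
ft_force: [-1.0, -0.4, 0.5]
width: 85.2
grip_force: 0.0
```

Create wheel.py:
```python
from h import *
import pickle
w1=pickle.load(open('w1.pkl','rb'));w2=cam('wrist');pickle.dump(w2,open('w2.pkl','wb'));save(w2,'w2.png')
C0=np.array([622,-139,103.])
L=[]
for c in(w1,w2):
    u,v=proj(c,C0); R=62; roi=[int(max(0,x)) for x in(u-R-25,v-R-25,u+R+25,v+R+25)]
    m=mask(c,12,28,110,70,roi); n,_,st,ce=cv2.connectedComponentsWithStats(m)
    cork=max(range(1,n),key=lambda i:st[i,4])
    pk=big(m)
    pins=np.array([ce[i] for i in range(1,n) if i!=cork and 15<st[i,4]<300])
    k=big(mask(c,0,6,170,60,(150,100,500,330))) 
    box=cv2.boxPoints(cv2.minAreaRect(pk)); L.append((c,pins,cen(pk),box,k)); print(len(pins),pins.round(0).tolist(),np.round(cen(pk),1),cv2.contourArea(pk),'knob',np.round(cen(k),1),cv2.contourArea(k))
a,b=L
print('pad tri',tri([ray(a[0],*a[2]),ray(b[0],*b[2])]).round(1))
print('knob tri',tri([ray(a[0],*cen(a[4])),ray(b[0],*cen(b[4]))]).round(1))
for c,p,pc,box,k in L:
    q=np.array([onz(c,*x,109)[:2] for x in p]); print('pins',q.round(1).tolist(),q.mean(0).round(1))
    print('pad@103',onz(c,*pc,103).round(1)); B=np.array([onz(c,*x,103)[:2] for x in box],np.float32); print(cv2.minAreaRect(B))
    print('knob@65',onz(c,*cen(k),65).round(1))
```

```bash
python3 wheel.py
```

```text
8 [[380.0, 3.0], [355.0, 10.0], [433.0, 35.0], [438.0, 62.0], [324.0, 68.0], [331.0, 94.0], [405.0, 116.0], [381.0, 123.0]] [380.9  64.1] 3385.0 knob [297.7 200.4] 492.5
10 [[327.0, 105.0], [304.0, 112.0], [376.0, 133.0], [381.0, 155.0], [278.0, 162.0], [285.0, 183.0], [353.0, 202.0], [332.0, 208.0], [245.0, 238.0], [411.0, 239.0]] [330.4 158.8] 2336.5 knob [263.1 267.5] 483.0
pad tri [ 620.6 -140.2  104.9]
knob tri [ 494.4 -107.6   69.6]
pins [[656.8, -126.7], [648.5, -111.4], [647.3, -168.4], [632.0, -177.6], [607.0, -101.1], [591.6, -110.2], [590.5, -167.5], [581.2, -152.1]] [ 619.3 -139.4]
pad@103 [ 620.9 -140.1  103. ]
((620.7424926757812, -139.63372802734375), (43.27857971191406, 43.02851104736328), 76.19271087646484)
knob@65 [ 493.1 -107.5   65. ]
pins [[659.6, -127.1], [650.4, -111.6], [649.3, -169.0], [633.9, -178.0], [608.5, -101.2], [593.1, -110.5], [592.2, -167.6], [582.9, -152.2], [538.3, -88.9], [572.8, -223.5]] [ 608.1 -143. ]
pad@103 [ 620.2 -140.8  103. ]
((620.5730590820312, -140.88369750976562), (42.13380432128906, 42.44379806518555), 74.92454528808594)
knob@65 [ 491.9 -107.6   65. ]
```

Scaled: -316 mm / 1000 = -0.316, -276 mm / 1000 = -0.276.

Request:
advance(segments=[{"xyz":[-0.012, -0.046, 0]}, {"xyz":[-0.023, -0.092, 0]}, {"xyz":[-0.034, -0.138, 0]}, {"xyz":[-0.046, -0.184, 0]}, {"xyz":[-0.057, -0.23, 0]}, {"xyz":[-0.068, -0.276, 0.02]}, {"xyz":[-0.079, -0.316, 0.04]}, {"xyz":[-0.079, -0.316, 0.08]}])

```text
time_s: 2.85
tcp_pos: [438.1, 152.3, 154.5]
tool_rot: [-3.141, -0.009, 0.264]
ft_force: [0.7, -0.8, 1.0]
width: 84.6
grip_force: 0.0
```

Request:
advance(segments=[{"xyz":[0, 0, 0.031]}, {"xyz":[0, 0, 0.031]}, {"xyz":[0, 0, 0.031]}])

```text
time_s: 3.15
tcp_pos: [438.2, 148.7, 121.1]
tool_rot: [3.141, -0.001, 0.258]
ft_force: [0.5, 0.2, 1.0]
width: 85.2
grip_force: 0.0
```

Run:
```python
from h import *
import pickle
c=cam('wrist');pickle.dump(c,open('w3.pkl','wb'));save(c,'w3.png');s=get_state();print(s['tcp_pos'],s['tool_rot'])
k=big(mask(c,105,130,120,50,(150,50,500,350)));print(cen(k),cv2.contourArea(k))
q=np.array([onz(c,*x[0],35)[:2] for x in k],np.float32);print(cv2.minAreaRect(q),onz(c,*cen(k),35))
d=pickle.load(open('c0.pkl','rb'));t=d['top'];w1=pickle.load(open('w1.pkl','rb'))
print(tri([ray(c,*cen(k)),ray(t,260.6,238.7)]))
k1=big(mask(w1,105,130,120,50,(0,130,110,220)));print(tri([ray(c,*cen(k)),ray(w1,*cen(k1))]))
```

```text
[439.40418027 148.86090706 122.47226424] [ 3.14122019 -0.00322195  0.2579349 ]
(319.57816281095734, 199.71732326654404) 5165.5
((438.66827392578125, 147.78175354003906), (52.38874053955078, 51.894962310791016), 12.07763671875) [439.73942692 148.2429993   35.        ]
[439.46201915 148.43945361  34.69475043]
[439.12625785 148.08541127  33.47523019]
```

View pics/w3.png

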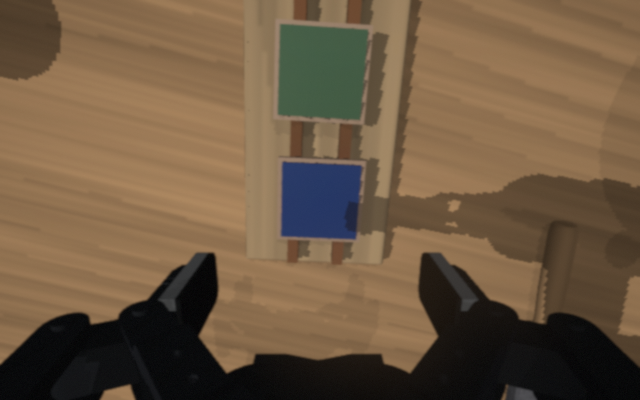

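Blue tile at (439.4,148.3), top z about 34.5 as expected, yaw 12.1°. In the image it sits centred at (320,200) with its pink edges visible. I descend halfway, aligning yaw (+0.047 about tool z).

Scaled: 70 mm / 1000 = 0.07, 50 mm / 1000 = 0.05, 0.047 rad / 3.1416 = 0.015.

Request:
advance(segments=[{"xyz":[0, 0.0005, 0.025], "rotvec":[0, 0, 0.015]}, {"xyz":[0, 0.0005, 0.05], "rotvec":[0, 0, 0.015]}, {"xyz":[0, 0.0005, 0.07], "rotvec":[0, 0, 0.015]}, {"xyz":[0, 0.0005, 0.07], "rotvec":[0, 0, 0.015]}, {"xyz":[0, 0.0005, 0.07], "rotvec":[0, 0, 0.015]}])

```text
time_s: 3.7
tcp_pos: [440.1, 148.6, 52.4]
tool_rot: [3.141, -0.003, 0.211]
ft_force: [0.1, 0.3, 0.3]
width: 85.1
grip_force: 0.0
```

Run:
```python
from h import *
P=[]
for i in range(4):
    c=cam('wrist');s=get_state();P.append(s['tcp_pos'])
    k=big(mask(c,105,130,120,50,(150,150,500,399)));q=np.array([onz(c,*x[0],35)[:2] for x in k],np.float32);r=cv2.minAreaRect(q);print(onz(c,*cen(k),35).round(1),np.round(r[1],1),r[2],s['tcp_pos'].round(1),s['tool_rot'].round(3))
save(c,'w4.png')
```

```text
[440.3 148.2  35. ] [52.9 52.5] 12.069092750549316 [440.5 148.8  52.9] [ 3.141 -0.004  0.211]
[440.1 148.2  35. ] [52.5 52.5] 12.075346946716309 [440.6 148.9  52.9] [ 3.141 -0.004  0.211]
[440.2 148.2  35. ] [52.5 52.5] 12.085020065307617 [440.4 148.9  52.7] [ 3.141 -0.004  0.212]
[440.1 148.2  35. ] [52.9 52.6] 12.090028762817383 [440.1 148.9  52.3] [ 3.141 -0.004  0.212]
```

View pics/w4.png

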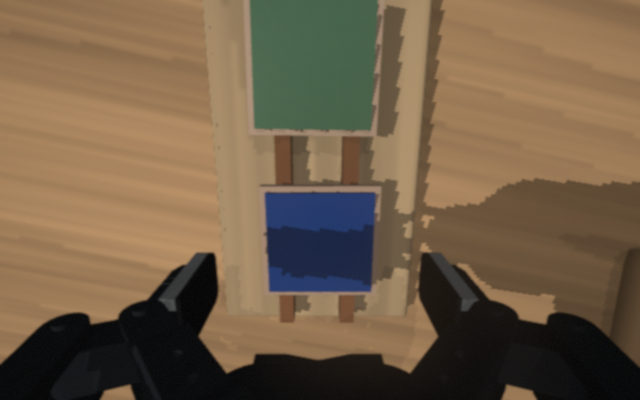

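The tile is centred between the open fingers at (320,240), square to the tool. I descend and grip the edges.

Request:
advance(segments=[{"xyz":[0, 0.0005, 0.02]}, {"xyz":[0, 0.0005, 0.0355]}, {"xyz":[0, 0.0005, 0.0355]}, {"xyz":[0, 0.0005, 0.0355]}], aperture=85, grip_force=25)

```text
time_s: 4.3
tcp_pos: [439.1, 148.3, 15.5]
tool_rot: [3.142, -0.001, 0.212]
ft_force: [-0.1, -0.4, -0.1]
width: 85.1
grip_force: 0.0
```

Request:
advance(segments=[{}, {}, {}, {}, {}, {}, {}, {}], aperture=54, grip_force=25)

```text
time_s: 5.1
tcp_pos: [439.7, 148.4, 16.2]
tool_rot: [3.141, -0.002, 0.212]
ft_force: [-2.6, 0.4, 5.5]
width: 59.0
grip_force: 26.5
```

Scaled: -160 mm / 1000 = -0.16, -150 mm / 1000 = -0.15.

Request:
advance(segments=[{"xyz":[0, 0, -0.005]}, {"xyz":[0, 0, -0.015]}, {"xyz":[0, 0, -0.035]}, {"xyz":[0, 0, -0.06]}, {"xyz":[0, 0, -0.09]}, {"xyz":[0, 0, -0.12]}, {"xyz":[0, 0, -0.15]}, {"xyz":[0, 0, -0.16]}])

```text
time_s: 5.9
tcp_pos: [440.5, 148.5, 179.1]
tool_rot: [3.141, -0.007, 0.212]
ft_force: [0.0, 0.2, -0.7]
width: 59.1
grip_force: 27.2
```

Request:
advance(segments=[{}, {}])

```text
time_s: 6.1
tcp_pos: [437.9, 148.1, 173.4]
tool_rot: [-3.141, 0.002, 0.212]
ft_force: [0.8, -0.4, -1.3]
width: 59.0
grip_force: 27.2
```

Run:
```python
from h import *
c=cam('wrist');s=get_state();save(c,'w5.png')
k=big(mask(c,105,130,120,50,(150,150,500,399)))
z=s['tcp_pos'][2]+19;p=onz(c,*cen(k),z)
q=np.array([onz(c,*x[0],z)[:2] for x in k],np.float32);r=cv2.minAreaRect(q);print(cen(k),p.round(1),np.round(r[1],1),r[2],s['tcp_pos'].round(1),s['tool_rot'].round(3))
```

```text
(317.7903108948364, 274.065498783455) [438.5 148.5 191.7] [53.7 53.2] 12.269039154052734 [437.5 148.  172.7] [-3.141e+00  3.000e-03  2.120e-01]
```

View pics/w5.png

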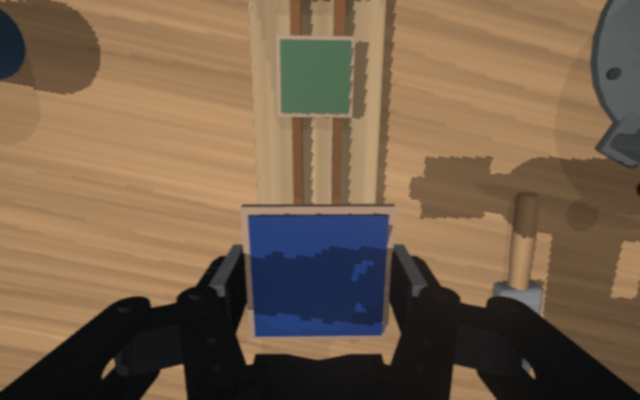

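The tile is held square and level, centred at (318,274). I carry it over the wheel while turning the tool to the nest's yaw (-0.243).

Scaled: 306 mm / 1000 = 0.306, 103 mm / 1000 = 0.103, 0.44 rad / 3.1416 = 0.1401.

Request:
advance(segments=[{"xyz":[0.007, 0.02, 0], "rotvec":[0, 0, 0.0095]}, {"xyz":[0.02, 0.055, 0], "rotvec":[0, 0, 0.0255]}, {"xyz":[0.036, 0.098, 0], "rotvec":[0, 0, 0.0446]}, {"xyz":[0.053, 0.144, 0], "rotvec":[0, 0, 0.0637]}, {"xyz":[0.07, 0.19, 0], "rotvec":[0, 0, 0.0859]}, {"xyz":[0.087, 0.236, 0], "rotvec":[0, 0, 0.1082]}, {"xyz":[0.103, 0.28, 0], "rotvec":[0, 0, 0.1273]}, {"xyz":[0.113, 0.306, 0], "rotvec":[0, 0, 0.1401]}])

```text
time_s: 6.95
tcp_pos: [613.4, -130.0, 171.9]
tool_rot: [3.141, 0.004, -0.232]
ft_force: [-0.2, 0.5, -0.1]
width: 59.2
grip_force: 27.3
```

Request:
advance(segments=[{}, {}])

```text
time_s: 7.15
tcp_pos: [612.3, -127.2, 172.2]
tool_rot: [-3.141, 0.004, -0.229]
ft_force: [0.3, -0.0, -0.5]
width: 59.3
grip_force: 27.3
```

Run:
```python
from h import *
s=get_state();print(s['tcp_pos'],s['tool_rot'])
```

```text
[ 612.34869682 -127.15149398  172.20834805] [-3.14078291  0.00445276 -0.22884003]
```

Scaled: 55 mm / 1000 = 0.055, 10.5 mm / 1000 = 0.0105, 0.014 rad / 3.1416 = 0.0045.

Request:
advance(segments=[{"xyz":[0.005, 0.005, 0.01], "rotvec":[0, 0, 0.0045]}, {"xyz":[0.0101, 0.0105, 0.03], "rotvec":[0, 0, 0.0045]}, {"xyz":[0.0101, 0.0105, 0.05], "rotvec":[0, 0, 0.0045]}, {"xyz":[0.0101, 0.0105, 0.055], "rotvec":[0, 0, 0.0045]}, {"xyz":[0.0101, 0.0105, 0.055], "rotvec":[0, 0, 0.0045]}, {"xyz":[0.0101, 0.0105, 0.055], "rotvec":[0, 0, 0.0045]}, {"xyz":[0.0101, 0.0105, 0.055], "rotvec":[0, 0, 0.0045]}])

```text
time_s: 7.85
tcp_pos: [621.7, -139.7, 121.3]
tool_rot: [3.141, -0.002, -0.242]
ft_force: [0.4, 1.0, -0.1]
width: 59.0
grip_force: 27.3
```

Run:
```python
from h import *
import pickle
c=cam('wrist');s=get_state();save(c,'w6.png');pickle.dump(c,open('w6.pkl','wb'))
k=big(mask(c,105,130,120,50,(150,150,500,399)))
z=s['tcp_pos'][2]+19;p=onz(c,*cen(k),z)
q=np.array([onz(c,*x[0],z)[:2] for x in k],np.float32);r=cv2.minAreaRect(q);print(cen(k),p.round(1),np.round(r[1],1),r[2],s['tcp_pos'].round(1),s['tool_rot'].round(3))
m=mask(c,12,28,110,70,(150,50,500,330));n,_,st,ce=cv2.connectedComponentsWithStats(m)
for i in range(1,n):
    if st[i,4]>15: print(st[i].tolist(),ce[i].round(1),onz(c,*ce[i],109).round(1))
```

```text
(317.9525907211263, 274.0211943553698) [ 622.7 -140.4  140.3] [52.9 53.3] 76.55712890625 [ 621.7 -139.8  121.3] [ 3.141e+00 -2.000e-03 -2.420e-01]
[150, 50, 77, 77, 2408] [173.4  72.3] [713.6 -99.4 109. ]
[458, 50, 42, 48, 721] [486.9  65.7] [ 684.2 -229.4  109. ]
[494, 115, 6, 7, 19] [496.9 118.1] [ 661.4 -231.3  109. ]
[359, 167, 13, 15, 127] [364.7 174.5] [ 650.5 -169.5  109. ]
[267, 168, 12, 14, 127] [272.8 174.5] [ 660.7 -128.3  109. ]
[241, 192, 15, 13, 124] [247.9 198.7] [ 652.3 -113.7  109. ]
[383, 192, 15, 14, 114] [389.7 198.4] [ 636.4 -178.6  109. ]
[150, 292, 8, 16, 62] [152.3 301.3] [611.5 -49.8 109. ]
```

View pics/w6.png

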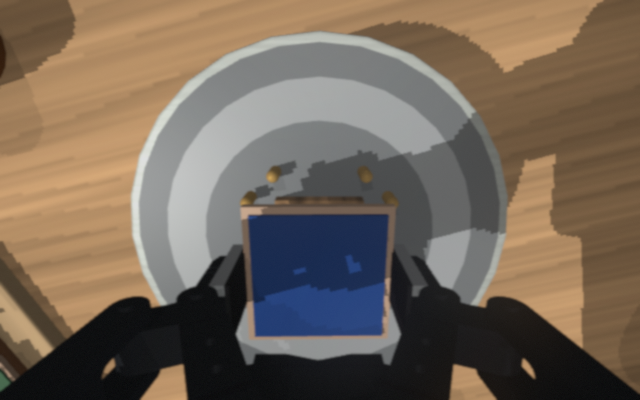

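The view shows the front pins at (273,174) and (365,174), symmetric about the tile's centre column of 318. The tile sits about 1.4 mm too far forward. I correct that and descend gently.

Scaled: 19 mm / 1000 = 0.019, -1.4 mm / 1000 = -0.0014.

Request:
advance(segments=[{"xyz":[-0.0014, 0.0003, 0.008]}, {"xyz":[-0.0014, 0.0003, 0.016]}, {"xyz":[-0.0014, 0.0003, 0.019]}, {"xyz":[-0.0014, 0.0003, 0.019]}, {"xyz":[-0.0014, 0.0003, 0.019]}, {"xyz":[-0.0014, 0.0003, 0.019]}])

```text
time_s: 8.5
tcp_pos: [619.7, -139.7, 101.1]
tool_rot: [3.142, -0.001, -0.242]
ft_force: [0.3, -0.2, 0.3]
width: 59.1
grip_force: 27.3
```

Run:
```python
from h import *
c=cam('wrist');s=get_state();save(c,'w7.png')
k=big(mask(c,105,130,120,50,(150,150,500,399)));z=s['tcp_pos'][2]+19
print(onz(c,*cen(k),z).round(1),s['tcp_pos'].round(1),s['tool_rot'].round(3))
m=mask(c,12,28,110,70,(230,100,410,230));n,_,st,ce=cv2.connectedComponentsWithStats(m)
for i in range(1,n):
    if st[i,4]>15: print(st[i].tolist(),ce[i].round(1),onz(c,*ce[i],109).round(1))
```

```text
[ 620.8 -140.5  120.2] [ 619.8 -139.8  101.2] [ 3.142e+00 -1.000e-03 -2.420e-01]
[258, 172, 16, 17, 184] [265.5 179.9] [ 660.8 -128.6  109. ]
[363, 172, 15, 17, 195] [369.7 180.2] [ 650.6 -169.4  109. ]
[230, 200, 16, 19, 166] [235.9 209. ] [ 651.9 -113.3  109. ]
[391, 200, 17, 19, 167] [399.9 209.5] [ 635.4 -179.   109. ]
```

Scaled: 6 mm / 1000 = 0.006, 5 mm / 1000 = 0.005.

Request:
advance(segments=[{"xyz":[0.0006, 0, 0.002]}, {"xyz":[0.0006, 0, 0.003]}, {"xyz":[0.0006, 0, 0.004]}, {"xyz":[0.0006, 0, 0.005]}, {"xyz":[0.0006, 0, 0.006]}, {"xyz":[0.0006, 0, 0.006]}, {"xyz":[0.0006, 0, 0.006]}])

```text
time_s: 9.25
tcp_pos: [620.1, -139.8, 94.8]
tool_rot: [-3.142, 0.0, -0.242]
ft_force: [0.3, 0.9, -1.4]
width: 59.0
grip_force: 27.3
```

Request:
advance(segments=[{"xyz":[0, 0, 0.0005]}, {"xyz":[0, 0, 0.001]}, {"xyz":[0, 0, 0.0015]}, {"xyz":[0, 0, 0.0015]}])

```text
time_s: 9.65
tcp_pos: [620.0, -139.8, 93.2]
tool_rot: [-3.142, 0.0, -0.242]
ft_force: [0.6, 0.4, -0.9]
width: 59.0
grip_force: 27.3
```

Scaled: 0.8 mm / 1000 = 0.0008, 0.4 mm / 1000 = 0.0004.

Request:
advance(segments=[{"xyz":[0, 0, 0.0004]}, {"xyz":[0, 0, 0.0008]}, {"xyz":[0, 0, 0.0008]}, {"xyz":[0, 0, 0.0008]}])

```text
time_s: 10.05
tcp_pos: [620.1, -139.8, 92.5]
tool_rot: [3.142, -0.0, -0.242]
ft_force: [0.1, 0.1, -0.7]
width: 59.0
grip_force: 27.3
```

Request:
advance(segments=[{"xyz":[0, 0, 0.0004]}, {"xyz":[0, 0, 0.0008]}, {"xyz":[0, 0, 0.0008]}, {"xyz":[0, 0, 0.0008]}])

```text
time_s: 10.45
tcp_pos: [620.2, -139.8, 92.3]
tool_rot: [3.141, -0.0, -0.242]
ft_force: [-3.1, 0.8, 4.0]
width: 59.0
grip_force: 27.7
```

Contact came at TCP z 92.3 against 92.2 expected for the cork, with 4 N. I release.

Request:
advance(segments=[{}, {}, {}, {}, {}, {}], aperture=76)

```text
time_s: 11.05
tcp_pos: [620.1, -139.8, 91.6]
tool_rot: [-3.142, 0.0, -0.242]
ft_force: [-0.1, 0.0, 0.7]
width: 75.7
grip_force: 0.0
```

Run:
```python
from h import *
c=cam('wrist');s=get_state();save(c,'w8.png')
k=big(mask(c,105,130,120,50,(150,150,500,399)))
q=np.array([onz(c,*x[0],111)[:2] for x in k],np.float32);r=cv2.minAreaRect(q)
print(onz(c,*cen(k),111).round(1),r,s['tcp_pos'].round(1),s['width'])
m=mask(c,12,28,110,70,(200,100,440,230));n,_,st,ce=cv2.connectedComponentsWithStats(m)
for i in range(1,n):
    if st[i,4]>15: print(st[i].tolist(),onz(c,*ce[i],109).round(1))
```

```text
[ 621.2 -140.5  111. ] ((619.2675170898438, -140.057373046875), (52.835994720458984, 53.105098724365234), 76.09607696533203) [ 620.1 -139.8   91.6] 75.97432132022824
[254, 177, 17, 19, 232] [ 660.9 -128.8  109. ]
[365, 177, 18, 19, 234] [ 650.8 -169.3  109. ]
[223, 206, 16, 21, 228] [ 652.  -113.7  109. ]
[397, 206, 17, 22, 245] [ 636.  -178.5  109. ]
```

View pics/w8.png

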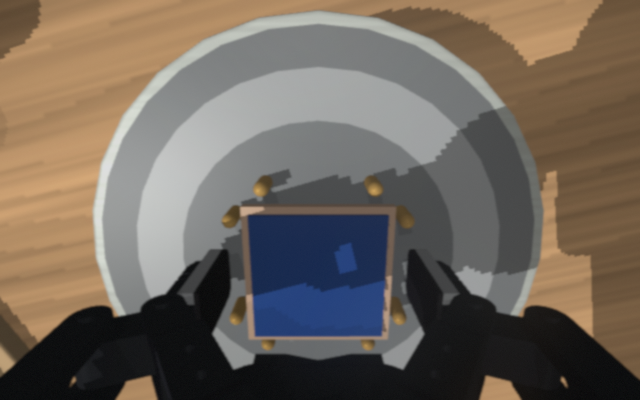

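The tile lies flat between all eight pins and is released. I rise and move over the knob.

Scaled: -133 mm / 1000 = -0.133, -100 mm / 1000 = -0.1.

Request:
advance(segments=[{"xyz":[0, 0, -0.008]}, {"xyz":[0, 0, -0.03]}, {"xyz":[0, 0, -0.06]}, {"xyz":[-0.02, 0, -0.07]}, {"xyz":[-0.06, 0, -0.07]}, {"xyz":[-0.1, 0, -0.06]}, {"xyz":[-0.133, -0.0004, -0.05]}, {"xyz":[-0.133, -0.0004, -0.045]}])

```text
time_s: 11.9
tcp_pos: [487.1, -106.0, 134.8]
tool_rot: [-3.141, 0.004, -0.242]
ft_force: [0.5, 0.8, -0.7]
width: 76.1
grip_force: 0.0
```

Request:
advance(segments=[{}, {}, {}], aperture=85)

```text
time_s: 12.2
tcp_pos: [492.7, -108.1, 138.1]
tool_rot: [3.141, -0.002, -0.242]
ft_force: [0.2, 0.1, 0.1]
width: 85.0
grip_force: 0.0
```

Run:
```python
from h import *
c=cam('wrist');s=get_state()
k=big(mask(c,0,6,170,60,(200,50,440,350)));print(cv2.contourArea(k),cen(k),cv2.boundingRect(k),onz(c,*cen(k),70).round(1),onz(c,*cen(k),75).round(1),s['tcp_pos'].round(1),s['tool_rot'].round(3))
k=big(mask(c,105,130,120,50,(100,0,540,399)));print(onz(c,*cen(k),111).round(1))
t=cam('top');s=cam('scene')
kt=big(mask(t,105,130,120,50,(330,150,390,210)));ks=big(mask(s,105,130,120,50,(250,195,305,245)))
print(tri([ray(t,*cen(kt)),ray(s,*cen(ks))]).round(1))
```

```text
1133.5 (316.80899867666517, 206.96544625790324) (296, 189, 44, 35) [ 494.6 -108.3   70. ] [ 496.2 -108.7   75. ] [ 492.5 -108.   137.8] [ 3.141e+00 -2.000e-03 -2.420e-01]
[ 596.4 -134.5  111. ]
[ 619.3 -139.7  107.5]
```

The knob is centred (column 318) and the tile is still in its nest. I descend and pinch.

Scaled: 92 mm / 1000 = 0.092, 80 mm / 1000 = 0.08.

Request:
advance(segments=[{"xyz":[-0.0015, 0, 0.03]}, {"xyz":[-0.0015, 0, 0.06]}, {"xyz":[-0.0015, 0, 0.08]}, {"xyz":[-0.0015, 0, 0.092]}, {"xyz":[-0.0015, 0, 0.092]}, {"xyz":[-0.0015, 0, 0.092]}])

```text
time_s: 12.95
tcp_pos: [490.3, -107.4, 45.5]
tool_rot: [3.141, -0.001, -0.242]
ft_force: [-0.1, -1.2, -0.2]
width: 85.1
grip_force: 0.0
```

Request:
advance(segments=[{}, {}, {}, {}, {}, {}, {}, {}], aperture=20, grip_force=70)

```text
time_s: 13.75
tcp_pos: [490.0, -107.4, 45.6]
tool_rot: [3.141, -0.001, -0.242]
ft_force: [-1.4, -0.7, 5.9]
width: 29.8
grip_force: 68.7
```

Scaled: -13 mm / 1000 = -0.013, -12 mm / 1000 = -0.012.

Request:
advance(segments=[{"xyz":[-0.002, 0, 0]}, {"xyz":[-0.004, 0, 0]}, {"xyz":[-0.006, 0, 0]}, {"xyz":[-0.008, 0, 0]}, {"xyz":[-0.01, 0, 0]}, {"xyz":[-0.012, 0, 0]}, {"xyz":[-0.013, 0, 0]}, {"xyz":[-0.013, 0, 0]}], grip_force=90)

```text
time_s: 14.55
tcp_pos: [480.4, -105.0, 45.8]
tool_rot: [3.141, -0.01, -0.242]
ft_force: [10.6, -1.8, -5.4]
width: 29.4
grip_force: 89.1
```

Request:
advance(segments=[{"xyz":[-0.0005, 0, 0]}, {"xyz":[-0.001, 0, 0]}, {"xyz":[-0.0015, 0, 0]}, {"xyz":[-0.002, 0, 0]}, {"xyz":[-0.002, 0, 0]}, {"xyz":[-0.002, 0, 0]}])

```text
time_s: 15.15
tcp_pos: [478.8, -104.6, 45.8]
tool_rot: [3.141, -0.011, -0.243]
ft_force: [13.1, -2.9, -5.6]
width: 29.3
grip_force: 89.2
```

Scaled: -3 mm / 1000 = -0.003, -2 mm / 1000 = -0.002.

Request:
advance(segments=[{"xyz":[-0.001, 0, 0]}, {"xyz":[-0.002, 0, 0]}, {"xyz":[-0.003, 0, 0]}, {"xyz":[-0.003, 0, 0]}, {"xyz":[-0.003, 0, 0]}])

```text
time_s: 15.65
tcp_pos: [476.5, -104.1, 45.8]
tool_rot: [3.141, -0.013, -0.243]
ft_force: [15.8, -3.0, -9.2]
width: 29.4
grip_force: 89.5
```

Request:
advance(segments=[{"xyz":[-0.001, 0, 0]}, {"xyz":[-0.002, 0, 0]}, {"xyz":[-0.003, 0, 0]}, {"xyz":[-0.003, 0, 0]}, {"xyz":[-0.003, 0, 0]}])

```text
time_s: 16.15
tcp_pos: [476.6, -104.1, 46.0]
tool_rot: [3.142, -0.022, -0.243]
ft_force: [28.7, -5.2, -20.3]
width: 29.1
grip_force: 90.4
```

The stop is reached: travel is 13.8 mm and the force jumped to 29 N. I ease off slightly and check.

Scaled: 1.5 mm / 1000 = 0.0015, 1 mm / 1000 = 0.001.

Request:
advance(segments=[{"xyz":[0.001, 0, 0]}, {"xyz":[0.0015, 0, 0]}, {"xyz":[0.0015, 0, 0]}, {"xyz":[0.0015, 0, 0]}, {"xyz":[0.0015, 0, 0]}, {"xyz":[0.0015, 0, 0]}])

```text
time_s: 16.75
tcp_pos: [476.5, -104.1, 45.9]
tool_rot: [3.142, -0.017, -0.243]
ft_force: [21.7, -3.8, -13.9]
width: 29.1
grip_force: 90.8
```

Run:
```python
from h import *
t=cam('top');s=cam('scene')
kt=big(mask(t,105,130,120,50,(330,150,390,210)));ks=big(mask(s,105,130,120,50,(250,195,305,245)))
print(tri([ray(t,*cen(kt)),ray(s,*cen(ks))]).round(1))
q=np.array([onz(t,*x[0],111)[:2] for x in kt],np.float32);print(cv2.minAreaRect(q))
S=get_state();print(S['tcp_pos'],S['ft_force'],S['grip_force'])
cv2.imwrite('pics/fin.png',cv2.resize(s['frame'][110:270,200:400],None,fx=3,fy=3)[:,:,::-1])
```

```text
[ 619.2 -139.7  107.6]
((619.0831298828125, -139.07168579101562), (52.806617736816406, 52.10727310180664), 76.5022201538086)
[ 476.50888337 -104.06317886   45.91831866] [ 21.56126664  -4.09833059 -14.12238797] 90.80264210700989
```

View pics/fin.png

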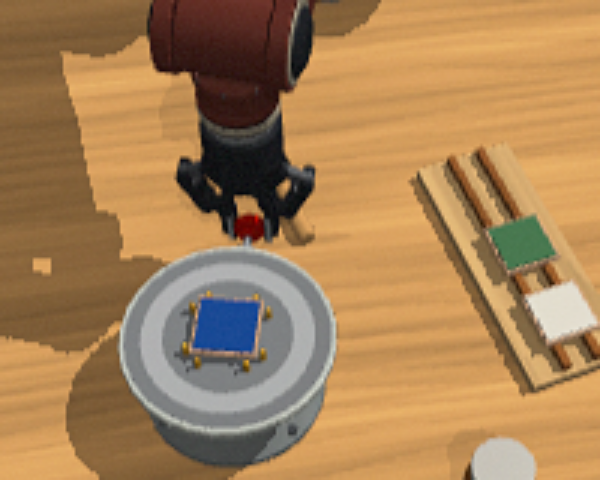

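The tile sits between the pins at (228,326), the wheel is unturned, and the fingers hold the knob at (248,228) against its stop. Handing in.

```bash
python3 -c "
from rig import ctrl, cams, get_state, job_done
print(job_done())"
```

```text
the job is handed in; nothing more can be done
None
```

The job is handed in (no verdict was returned): the blue tile lies flat between the brass pins, let go, and the arm is holding the red knob at its stop, with 13.8 mm of pull measured and the wheel not turned.

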